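# Hold a drilled rail ready over its dowels

## Task

I am about to glue the drilled wooden rail onto the two dowels of the plywood base. Pick the rail up, carry it over the spirit level and hold it still and level directly above the dowels, each hole lined up over a dowel (either way round), with about a centimetre of air above the dowel tips so that I can get glue on them. Do not let the rail touch the base or the dowels, leave everything else where it is, and finish while still holding the rail there.

Things in the scene. Friction and masses are not known exactly. Their poses are not given: they have to be found in the camera images.
- rail: light wooden rail, 150 mm long (its x), 40 mm wide (its y), 34 mm high (its z, up), about 0.16 kg, loose, flat on the bench left or right of the spirit level. Two 14 mm holes go down through it, 50 mm either side of the middle; solid between, so grip it at the middle across the width. Origin at the centre of its underside. It is the same either way round
- hole_a (a point): lower mouth of one hole, at the rail's own x = -50 mm, on the underside
- hole_b (a point): lower mouth of the other hole, at the rail's own x = +50 mm, on the underside
- dowel_base: plywood base 170 mm long (its x), 80 mm wide (its y), 18 mm thick, fixed to the bench on the other side of the spirit level; two upright dark dowels, 12 mm thick, on its long centre line 50 mm either side of the middle, 40 mm tall above its top. Origin at the centre of its underside, on the bench; dowel tips 58 mm above the bench
- dowel_a (a point): top of the dowel at the base's own x = -50 mm
- dowel_b (a point): top of the dowel at the base's own x = +50 mm
- spirit_level: yellow spirit level, 25 mm thick, 300 mm long, 58 mm high, standing loose on its narrow long edge, between the rail's and the base's places, pointing roughly away from the robot; origin at the centre of its underside, its own y along its length, z up. It lies in the rail's way and must be passed over
- glue_bottle: white and blue glue bottle with orange nozzle, 61 mm across, 200 mm high, behind the work; origin at the centre of its underside
- spray_can: orange and grey spray can, 54 mm across, 185 mm high, behind the work; origin at the centre of its underside
- mug: white dotted mug, 82x114x91 mm, at the back right; origin at the centre of its underside (with handle)
- battery: green and black tool battery, 63x75x60 mm, at the right; origin at the centre of its underside
- bit_box: red and grey bit box, 62x88x33 mm, at the left; origin at the centre of its underside
- sanding_block: light brown sanding block, 63x112x30 mm, behind the work; origin at the centre of its underside

How it is judged (in metres and radians):
On the way:
1. the rail is carried over the spirit level: its origin passes over it, higher than the level's top (58 mm) (x of rail in the frame of spirit_level between -0.04 and 0.04 m and y of rail in the frame of spirit_level between -0.2 and 0.2 m and height (world z) of rail above 0.058 m).
At the end, for the whole second after the job is handed in: The rail is held by the fingers, still (under 20 mm/s), level within 0.15 rad, with both holes within 7 mm sideways of a dowel's axis (either way round) and both lower hole mouths 3 to 25 mm above the dowel tips, and the rail does not touch the base (((horizontal distance between hole_a and dowel_a below 0.007 m and horizontal distance between hole_b and dowel_b below 0.007 m) or (horizontal distance between hole_a and dowel_b below 0.007 m and horizontal distance between hole_b and dowel_a below 0.007 m)) and z of hole_a in the frame of dowel_base between 0.061 and 0.083 m and z of hole_b in the frame of dowel_base between 0.061 and 0.083 m and contact force between rail and the fingers above 1 N and contact force between rail and dowel_base below 0.2 N and linear speed of rail below 0.02 m/s and angle between rail's own z axis and vertical below 0.15 rad); the arm keeps its last pose, push and grip.
It fails at once if the rail touches the base or a dowel (contact force between rail and dowel_base above 0.5 N).
It fails at once if a bystander is shifted by more than 20 mm, or the level, bottle, can or mug is tipped (distance of any of spirit_level, glue_bottle, spray_can, mug, battery, bit_box, sanding_block from where it was at the start of the episode above 0.02 m or angle between any of spirit_level, glue_bottle, spray_can, mug's own z axis and vertical above 0.35 rad).
It also fails if it takes over 38 s, if anything falls off the work surface, if the arm or the gripper's body presses on something with over 40 N, if the wrist force passes 120 N, or if a joint passes its speed limit or range.

## Robot

A 6-joint arm with a two-finger parallel gripper is mounted at the origin on a cart in front of the work surface, level with it; the furniture and walls round the work are solid. World frame = base frame: x ahead of the robot, y to its left, z up, the work surface at z = 0. Lengths are in mm, angles in rad, forces in N, time in s.
With the tool pointing down it reaches from about 400 to 925 mm from the base axis. Payload 12.5 kg.
Tool frame: the origin (TCP) lies midway between the tips of the shut fingers; the grasp point (between the pads) lies 19 mm behind it (env.pinch_z is the z of the grasp point in the tool frame, in mm); z points along the fingers, y is the line along which they close (so a half turn about z gives the same grasp; the last joint's range is limited). The gripper opens to 95 mm and grips with 3 to 60 N. Pads are 20 mm wide; open, the fingers measure 119 mm over their backs; the gripper's body (75 mm by 180 mm) begins 59 mm behind the grasp point.
Start: joints at [-1.231, 0.491, 1.559, -0, 1.092, -0.106], TCP at [269.512, -563.924, 214.661] pointing down, gripper open.
Joint ranges: [-3.1, 3.1], [-0.84, 2.19], [0.05, 2.79], [-1.13, 4.28], [0.06, 2.93], [-2.69, 2.69]. Speed limits (rad/s): [2.22, 2.22, 2.79, 3.14, 3.14, 3.14].

## Interface

Orientations are given as [roll, pitch, yaw] about the fixed x, y, z axes, in that order (R = Rz(yaw) Ry(pitch) Rx(roll)).
In Python, from cell import env, eyes gives the robot as it stands.
- The arm moves only by the shell command python3 -m inch 'ROWS'. ROWS is JSON, a list of rows, each a list of 3 entries, a list of its own where there are three numbers: the shift along the tool's x, y, z in units of 60 mm (1.0 is 60 mm), then the turn about the tool's z in units of 5 degrees (1.0 is 5 degrees), then the closure, from -1 (fully open) to 1 (shut). In form: [[[tx, ty, tz], turn, claw], ...]. A call has exactly 10 rows; each row shifts and turns the commanded pose from where the row before left it, along the tool's axes as they then stand; what a row does not reach is not made up. A row lasts 1/8 s, in which the tool goes at most 62.5 mm and 10.7 degrees, less where a joint would pass 70% of its speed; a pose out of reach is approached as far as the arm can. A call is refused whole if a number of a shift passes 1 or a number of a turn 1, either way. A call with a gripper value outside its range is refused whole. The fingers move at their own pace and stop on an object; the grip force is fixed at half the most. Time passes only in rows, so rows that do not move let the fingers close, or fill a call up. It gives the time, the measured TCP pose, the force, the opening and the grip force at its end, in the units of the state.
- env.state(): the state, without advancing time (a new reading comes with each control period).
- eyes.read_camera(name): name is "scene" or "top" or "wrist"; returns a dict with "pixels" (384x512x3 uint8, red, green, blue), "fx", "fy", "cx", "cy" (pixels), "extrinsics" (4x4, takes a point from world to camera coordinates). Camera axes: x right, y down, z forward; pixel columns grow to the right and rows downward; lengths in mm; the calibration is good to about 2 mm. A picture is of the moment at which its call begins. There is no depth.
- env.job_done(): hands the job in; it is judged then, once.
Trained networks look in a picture, given as the dict that the camera call returned (one of the last four; its "shot" number tells which), for a name from the list of things; names that differ only in an ending like _2 or _b are one class to them, and where a whole thing is asked for, a point or a joint stands for the part that bears it (a point fixed in the world has none). Each returns a list of dicts, best first, with "score" (0 to 1); they miss things now and then, are a little off and sometimes report something else, mostly with a low value. They report only what shows in the picture. A call takes as long as a camera call.
- eyes.boxes_of(name, picture): "centre" ([row, column] in pixels, amid what is visible of it).
- eyes.cut_out(name, picture): "mask" (384x512 bool, what is visible of it) and "centre" ([row, column] in pixels, amid what is visible of it).
- eyes.spot_point(name, picture): "centre" ([row, column] in pixels: a listed point, or the origin of a listed thing).
The state is a dict: "t": time; "joints": joint angles; "qvel": joint speeds; "tau": joint torques, N m; "eef_pos": TCP position; "tcp_rot": TCP orientation; "ft_force": force on the tool from outside, world axes, zero at the start; "moment": the same for the moment, N m; "opening": opening from 0.0 (shut) to 1.0 (fully open); "grip_force": force on a finger pad.
Only numpy, scipy, OpenCV 4.12 (cv2) and the standard library are available. Lean on these libraries where they do the work, as an engineer would, in place of code of your own. Each camera call takes 0.05 s, during which the arm holds its last target. There are 200 camera calls.

## Working session

There is one attempt and no reset: what is moved stays moved. The work goes in short steps, Python scripts to look and compute and a shell command to move; the robot and the scene stay as the last step left them, time stands still between calls to the robot, and variables do not carry over. Pictures are saved under pics/ and viewed, at most 10 in all, crops included, and the job is handed in when it is done.

```bash
mkdir -p pics
cat > h.py <<'E'
import numpy as np, cv2
from cell import env, eyes
def ray(p,c):
    E=np.array(p["extrinsics"]);R=E[:3,:3];o=-R.T@E[:3,3]
    d=R.T@np.array([(c[1]-p["cx"])/p["fx"],(c[0]-p["cy"])/p["fy"],1.]);return o,d
def at(p,c,z):
    o,d=ray(p,c);return (o+d*(z-o[2])/d[2])[:2]
E
python3 - <<'E'
from h import *
np.set_printoptions(precision=1,suppress=True)
ps={n:eyes.read_camera(n) for n in("scene","top")}
cv2.imwrite("pics/a.png",np.vstack([ps["scene"]["pixels"],ps["top"]["pixels"]])[:,:,::-1])
im=cv2.imread("pics/a.png");cv2.imwrite("pics/a2.png",cv2.resize(np.hstack([im[:384],im[384:]]),(800,300)))
Z={"hole_a":34,"dowel_a":58,"rail":0,"dowel_base":0,"spirit_level":0}
for n,p in ps.items():
    print(n,np.array(p["extrinsics"])[:3,3])
    for k in Z:
        for r in eyes.spot_point(k,p)[:3]: print(k,"pt",round(r["score"],2),np.array(r["centre"]),at(p,r["centre"],0 if k=="hole_a" else Z[k]))
    for k,z in(("rail",34),("dowel_base",18),("spirit_level",58)):
        for r in eyes.cut_out(k,p)[:1]:
            c=max(cv2.findContours(r["mask"].astype(np.uint8),0,1)[0],key=cv2.contourArea)[:,0,:]
            w=np.array([at(p,(v,u),z) for u,v in c],np.float32);print(k,"mask",round(r["score"],2),r["centre"],cv2.minAreaRect(w))
print(env.state(),env.pinch_z)
E
```

```text
scene [ 502.5  201.9 1087.2]
hole_a pt 0.85 [246.1 288.9] [437.1 141.8]
hole_a pt 0.55 [235.1 250. ] [552.9 153.8]
dowel_a pt 0.88 [180.7 333.4] [ 453.5 -171.6]
dowel_a pt 0.78 [171.3 303.2] [ 565.  -180.7]
dowel_a pt 0.21 [240.8 268. ] [453.2 223.4]
rail pt 0.7 [242.8 267.4] [493.2 159.5]
dowel_base pt 0.59 [190.8 316.8] [ 512.5 -182.8]
spirit_level pt 0.74 [209.6 277.4] [559.6  -7. ]
rail mask 0.76 [237.4, 267.5] ((484.2793884277344, 179.81893920898438), (167.55752563476562, 85.94048309326172), 6.268028736114502)
dowel_base mask 0.94 [189.2, 316.5] ((503.1742858886719, -166.74990844726562), (178.51187133789062, 136.42312622070312), 1.9885367155075073)
spirit_level mask 0.89 [203.6, 279.0] ((535.61279296875, 43.148834228515625), (323.3037109375, 107.22114562988281), 4.459565162658691)
top [   1.1  591.5 1118.6]
hole_a pt 0.98 [209.1 203.8] [543.3 154. ]
hole_a pt 0.74 [243.6 208.9] [445.6 137.2]
dowel_a pt 0.95 [239.1 322.3] [ 461.8 -174.6]
dowel_a pt 0.7 [207.8 318.9] [ 546.4 -166. ]
rail pt 0.92 [224.6 204.6] [499.1 150.6]
dowel_base pt 0.61 [223.1 316.7] [ 506.7 -168.7]
spirit_le
[... 177 characters left out ...]
03125, 43.483577728271484), 7.7593674659729)
dowel_base mask 0.92 [227.2, 319.4] ((504.295654296875, -171.15403747558594), (81.8524169921875, 168.85009765625), 89.85633087158203)
spirit_level mask 0.57 [204.6, 259.0] ((552.95751953125, -3.6853275299072266), (298.6774597167969, 26.792633056640625), 3.8343749046325684)
{'t': 0.9, 'joints': array([-1.2,  0.5,  1.6,  0. ,  1.1, -0.1]), 'qvel': array([-0., -0., -0., -0., -0.,  0.]), 'tau': array([ -0. , -61.2, -25.8,   0.1,   0. ,  -0. ]), 'eef_pos': array([ 269.5, -563.9,  214.7]), 'tcp_rot': array([ 3.1, -0. ,  0.4]), 'ft_force': array([-0.4, -0.4, -0.6]), 'moment': array([-0.,  0., -0.]), 'grip_force': 0.0, 'opening': 0.9971914661578519} -18.8
```

View pics/a2.png

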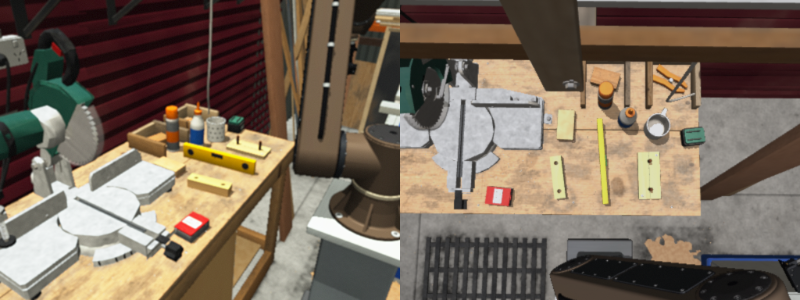

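The rail is left of the level (top camera, about 495, 154, yaw 7.8°). The base is on the right (about 505, -171, yaw about 0), and the level stands between them. I'll go over the base first so the wrist camera can look at it.

```bash
cat >> h.py <<'E'
def go(x,y,z,yaw):
    "needed shift in tool axes (units) with the turn done last / done first, and turn units"
    s=env.state();p=np.array(s["eef_pos"]);a=s["tcp_rot"][2]
    d=np.array([x,y,z])-p
    f=lambda a:np.round(np.array([np.cos(a)*d[0]+np.sin(a)*d[1],np.sin(a)*d[0]-np.cos(a)*d[1],-d[2]])/60,3)
    t=(a-np.radians(yaw)+np.pi)%(2*np.pi)-np.pi
    print("t",round(s["t"],2),"pos",p.round(1),"rpy deg",np.degrees(s["tcp_rot"]).round(2),"| shift now",f(a),"after turn",f(np.radians(yaw)),"turn",round(np.degrees(t)/5,3))
E
python3 -c "
from h import *
go(440,-172,230,0)
go(480,154,230,7.7)"
```

```text
t 0.9 pos [ 269.5 -563.9  214.7] rpy deg [179.99  -0.    25.54] | shift now [ 5.38  -4.668 -0.255] after turn [ 2.841 -6.532 -0.255] turn 5.109
t 0.9 pos [ 269.5 -563.9  214.7] rpy deg [179.99  -0.    25.54] | shift now [ 8.324 -9.283 -0.255] after turn [  5.079 -11.387  -0.255] turn 3.569
```

```bash
python3 -m inch '[[[0.6,-0.52,-0.05],0,-1],[[0.6,-0.52,-0.05],0,-1],[[0.6,-0.52,-0.05],0,-1],[[0.6,-0.52,-0.05],0,-1],[[0.6,-0.52,-0.05],0,-1],[[0.6,-0.52,0],0,-1],[[0.6,-0.52,0],0,-1],[[0.6,-0.52,0],0,-1],[[0.58,-0.51,0],0,-1],[[0,0,0],1,-1]]'
python3 -m inch '[[[0,0,0],1,-1],[[0,0,0],1,-1],[[0,0,0],1,-1],[[0,0,0],1,-1],[[0,0,0],0.11,-1],[[0,0,0],0,-1],[[0,0,0],0,-1],[[0,0,0],0,-1],[[0,0,0],0,-1],[[0,0,0],0,-1]]'
cat > look.py <<'E'
from h import *
import sys
def fit(name,z,out=None,cams=("wrist",)):
    for n in cams:
        p=eyes.read_camera(n)
        if out: cv2.imwrite("pics/%s_%s.png"%(out,n),p["pixels"][:,:,::-1])
        pt={"rail":"hole_a","dowel_base":"dowel_a"}[name]
        for r in eyes.spot_point(pt,p)[:3]: print(n,pt,round(r["score"],2),np.round(r["centre"],1),at(p,r["centre"],58 if pt=="dowel_a" else 0).round(1))
        for r in eyes.spot_point(name,p)[:1]: print(n,name,"origin",at(p,r["centre"],0).round(1))
        for r in eyes.cut_out(name,p)[:1]:
            c=max(cv2.findContours(r["mask"].astype(np.uint8),0,1)[0],key=cv2.contourArea)[:,0,:]
            w=np.array([at(p,(v,u),z) for u,v in c],np.float32);print(n,"mask",round(r["score"],2),c.min(0),c.max(0),cv2.minAreaRect(w))
E
python3 -c "
from look import *
fit('dowel_base',18,'b')
go(480,154,230,7.7)"
```

```text
t: 2.15
eef_pos: [440.7, -169.5, 229.9]
tcp_rot: [3.141, -0.0, 0.36]
ft_force: [-1.0, -1.2, -0.7]
opening: 1.002
grip_force: 0.0
t: 3.4
eef_pos: [439.9, -171.9, 229.6]
tcp_rot: [3.142, -0.0, 0.0]
ft_force: [0.3, -0.2, 0.0]
opening: 0.999
grip_force: 0.0
wrist dowel_a 0.95 [ 54.7 257.5] [ 557.  -169.8]
wrist dowel_a 0.56 [154.  261.9] [ 458.6 -174.5]
wrist dowel_base origin [ 508.8 -171.4]
wrist mask 0.58 [220  27] [292 180] ((504.0782165527344, -169.74920654296875), (168.83087158203125, 78.89189147949219), 1.6964226961135864)
t 3.6 pos [ 439.9 -171.9  229.6] rpy deg [180.  -0.  -0.] | shift now [ 0.667 -5.432 -0.006] after turn [ 1.389 -5.294 -0.006] turn -1.541
```

View pics/b_wrist.png

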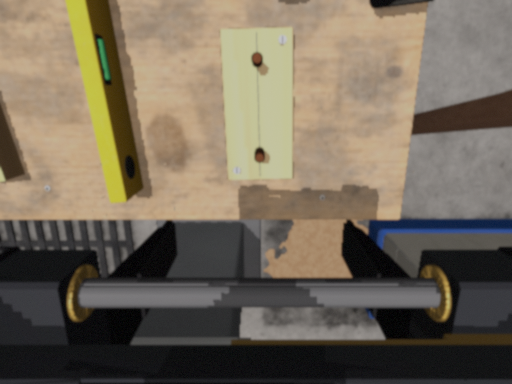

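The wrist view shows the base, with dowel tops near (55, 257) and (154, 261). The level is at its left. Next is the same kind of look over the rail.

```bash
python3 -m inch '[[[0,-0.7,0],0,-1],[[0,-0.7,0],0,-1],[[0,-0.7,0],0,-1],[[0,-0.7,0],0,-1],[[0,-0.7,0],0,-1],[[0,-0.7,0],0,-1],[[0,-0.7,0],0,-1],[[0,-0.53,0],-0.54,-1],[[0,0,0],-1,-1],[[0,0,0],0,-1]]'
python3 -c "
from look import *
fit('rail',34,'c')
p=eyes.read_camera('wrist')
for r in eyes.spot_point('hole_b',p)[:3]: print(r, at(p,r['centre'],34))
go(494,154,15,7.7)"
```

```text
t: 4.85
eef_pos: [439.9, 154.2, 229.5]
tcp_rot: [3.141, 0.0, 0.135]
ft_force: [0.1, 0.2, -0.2]
opening: 1.001
grip_force: 0.0
wrist hole_a 0.98 [157.9 262.5] [444.  150.7]
wrist hole_a 0.83 [ 74.  263.6] [542.3 163.1]
wrist rail origin [494.4 155.9]
wrist mask 0.86 [245  46] [282 184] ((493.71075439453125, 156.62770080566406), (149.33187866210938, 39.89155197143555), 8.023700714111328)
{'centre': [157.9, 262.8], 'score': 0.83} [450.53341214 151.00748898]
{'centre': [76.1, 264.9], 'score': 0.58} [538.57194863 160.83047333]
t 5.15 pos [440.  153.6 229.6] rpy deg [179.99  -0.     7.61] | shift now [0.892 0.112 3.577] after turn [0.892 0.113 3.577] turn -0.018
```

View pics/c_wrist.png

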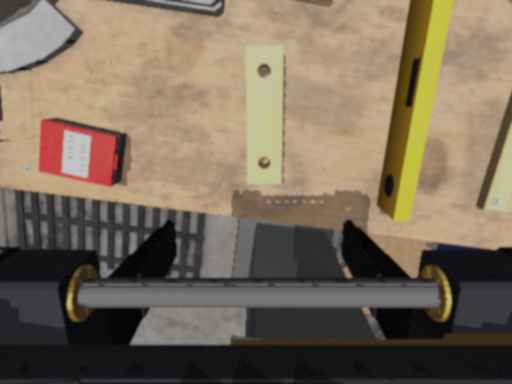

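The rail is clear and its mask fit is clean: (493.7, 156.6), yaw 8.0°, size 149x40. I'll descend and grip.

```bash
python3 -m inch '[[[0,0,0],-0.08,-1],[[0.45,0.04,0.2],0,-1],[[0.443,0.035,0.5],0,-1],[[0,0,0.6],0,-1],[[0,0,0.6],0,-1],[[0,0,0.6],0,-1],[[0,0,0.5],0,-1],[[0,0,0.4],0,-1],[[0,0,0.243],0,-1],[[0,0,0.1],0,-1]]'
python3 -c "
from h import *
go(493.7,156.6,5,8)"
```

```text
t: 6.4
eef_pos: [493.7, 156.9, 4.5]
tcp_rot: [3.141, 0.001, 0.141]
ft_force: [-0.1, -0.1, 0.4]
opening: 0.996
grip_force: 0.0
t 6.4 pos [493.7 156.9   4.5] rpy deg [1.7999e+02 3.0000e-02 8.0900e+00] | shift now [ 0.     0.005 -0.008] after turn [ 0.     0.005 -0.008] turn 0.018
```

```bash
python3 -m inch '[[[0,0,0],0,0],[[0,0,0],0,0.5],[[0,0,0],0,1],[[0,0,0],0,1],[[0,0,0],0,1],[[0,0,0],0,1],[[0,0,0],0,1],[[0,0,0],0,1],[[0,0,0],0,1],[[0,0,0],0,1]]'
python3 -m inch '[[[0,0,-0.2],0,1],[[0,0,-0.4],0,1],[[0,0,-0.4],0,1],[[0,0,-0.5],0,1],[[0,0,-0.5],0,1],[[0,0,-0.4],0,1],[[0,0,-0.2],0,1],[[0,0,-0.1],0,1],[[0,0,0],0,1],[[0,0,0],0,1]]'
python3 - <<'E'
from look import *
p=eyes.read_camera("wrist");cv2.imwrite("pics/d.png",p["pixels"][:,:,::-1])
for r in eyes.spot_point("hole_a",p)[:3]: print(r)
go(440,-40,180,1.8)
go(507,-171,180,1.8)
E
```

```text
t: 7.65
eef_pos: [493.7, 156.9, 5.1]
tcp_rot: [3.141, -0.0, 0.141]
ft_force: [-0.7, -0.7, 2.1]
opening: 0.417
grip_force: 30.0
t: 8.9
eef_pos: [493.4, 156.9, 166.3]
tcp_rot: [3.141, 0.001, 0.141]
ft_force: [-0.3, -0.3, -1.6]
opening: 0.418
grip_force: 30.0
{'centre': [153.5, 260.3], 'score': 0.71}
t 9.0 pos [493.5 156.9 166.4] rpy deg [1.7999e+02 7.0000e-02 8.0900e+00] | shift now [-1.344  3.123 -0.227] after turn [-0.994  3.252 -0.227] turn 1.258
t 9.0 pos [493.5 156.9 166.4] rpy deg [1.7999e+02 7.0000e-02 8.0900e+00] | shift now [-0.546  5.442 -0.227] after turn [ 0.054  5.469 -0.227] turn 1.258
```

View pics/d.png

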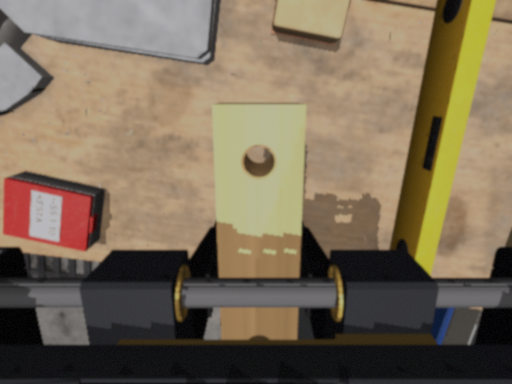

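The rail is held straight and level, with its front hole at (158, 259). I'll carry it high over the level and stop where the base shows beside the rail.

```bash
python3 -m inch '[[[-0.1,0.25,-0.1],0,1],[[-0.23,0.5,-0.1],0,1],[[-0.23,0.6,-0.03],0,1],[[-0.23,0.6,0],0,1],[[-0.23,0.6,0],0,1],[[-0.23,0.55,0],0,1],[[-0.14,0.355,0],0,1],[[0,0,0],0.6,1],[[0,0,0],0.66,1],[[0,0,0],0,1]]'
python3 - <<'E'
from look import *
fit("dowel_base",18,"e",("wrist","top"))
p=eyes.read_camera("wrist");s=env.state();t=np.array(s["eef_pos"]);a=s["tcp_rot"][2]
zt=t[2]-5.1+34
for r in eyes.spot_point("hole_a",p)[:2]: print(r)
m=eyes.cut_out("rail",p)
for r in m[:1]:
    ys,xs=np.nonzero(r["mask"]);print(r["score"],ys.min(),xs.min(),xs.max())
    for v in (ys.min(),ys.min()+30,ys.min()+80):
        c=xs[ys==v]
        for u in (c.min(),c.max()+1):
            d=at(p,(v,u),zt)-t[:2];print(v,u,"in tool",np.cos(a)*d[0]+np.sin(a)*d[1],np.sin(a)*d[0]-np.cos(a)*d[1])
go(507,-171,180,1.8)
E
```

```text
t: 10.25
eef_pos: [439.8, -60.6, 181.1]
tcp_rot: [3.141, -0.0, 0.031]
ft_force: [0.7, 0.1, -1.7]
opening: 0.416
grip_force: 30.0
wrist dowel_a 0.88 [ 54.1 394.4] [ 555.6 -170.3]
wrist dowel_a 0.71 [170.1 379.1] [ 455.7 -171. ]
wrist dowel_base origin [ 504.  -171.3]
wrist mask 0.9 [323  21] [421 195] ((503.748779296875, -167.7814178466797), (169.91993713378906, 84.11882781982422), 1.5235522985458374)
top dowel_a 0.9 [239.7 319.5] [ 460.2 -167.1]
top dowel_a 0.68 [205.8 319.9] [ 551.9 -168.8]
top dowel_base origin [ 502.8 -169.5]
top mask 0.76 [304 194] [333 234] ((532.4304809570312, -170.98910522460938), (81.38153076171875, 112.50615692138672), 89.85633850097656)
{'centre': [149.3, 259.2], 'score': 0.79}
0.79 103 212 305
103 219 in tool 76.00302561802873 -17.562587729824163
103 298 in tool 76.02596807940763 15.618724684672957
133 213 in tool 63.507104439644124 -20.56969350411835
133 305 in tool 63.535152755709646 19.0706997586656
183 215 in tool 41.18402059079178 -20.539041630703267
183 303 in tool 41.21320013822718 19.08499684669404
t 10.8 pos [440.3 -60.  180.8] rpy deg [180.     0.     1.81] | shift now [1.053 1.885 0.014] after turn [1.053 1.885 0.014] turn 0.002
```

View pics/e_wrist.png

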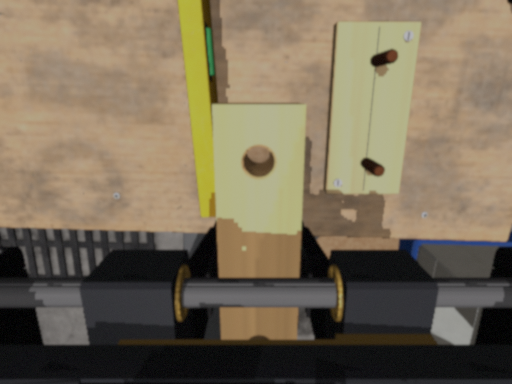

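In the wrist view the dowel tips are at about (56, 393) and (170, 379). The fits agree on a base centre near (505, -170.5) with yaw about 1.6°. I'll go above it at a safe height and check.

```bash
python3 -m inch '[[[0.1,0.2,0],0.04,1],[[0.25,0.5,0],0,1],[[0.3,0.55,0],0,1],[[0.25,0.45,0],0,1],[[0.115,0.173,0],0,1],[[0,0,0.4],0,1],[[0,0,0.5],0,1],[[0,0,0.4],0,1],[[0,0,0.2],0,1],[[0,0,0],0,1]]'
python3 - <<'E'
from look import *
for n in("scene","top"):
    p=eyes.read_camera(n)
    o=p["pixels"][:,:,::-1]
    r0,c0=(140,260) if n=="scene" else (170,270)
    cv2.imwrite("pics/f_%s.png"%n,cv2.resize(o[r0:r0+90,c0:c0+100],(600,540),interpolation=cv2.INTER_CUBIC))
    # holes at rail underside/top predicted and dowel tops
    E=np.array(p["extrinsics"])
    for r in eyes.spot_point("dowel_a",p)[:2]: print(n,"dowel",round(r["score"],2),at(p,r["centre"],58))
    for r in eyes.spot_point("hole_a",p)[:2]: print(n,"hole",round(r["score"],2),at(p,r["centre"],85))
a=cv2.imread("pics/f_scene.png");b=cv2.imread("pics/f_top.png")
cv2.imwrite("pics/f.png",cv2.resize(np.hstack([a,b]),(800,360)))
go(504.5,-170.5,75,1.6)
E
```

```text
t: 12.05
eef_pos: [504.2, -170.5, 90.5]
tcp_rot: [-3.141, 0.001, 0.028]
ft_force: [-0.1, 0.7, -0.7]
opening: 0.418
grip_force: 30.0
scene dowel 0.79 [ 556.98588612 -171.54078692]
scene dowel 0.73 [ 450.16748483 -167.89509184]
scene hole 0.92 [ 566.39993331 -199.50280342]
scene hole 0.71 [ 448.00399313 -184.25673422]
top dowel 0.72 [ 551.61384325 -169.84276907]
top hole 0.44 [ 556.58717221 -173.21243157]
t 12.35 pos [ 504.6 -170.8   91.6] rpy deg [ 1.7996e+02 -6.0000e-02  1.5900e+00] | shift now [-0.001 -0.005  0.276] after turn [-0.001 -0.005  0.276] turn -0.002
```

View pics/f.png

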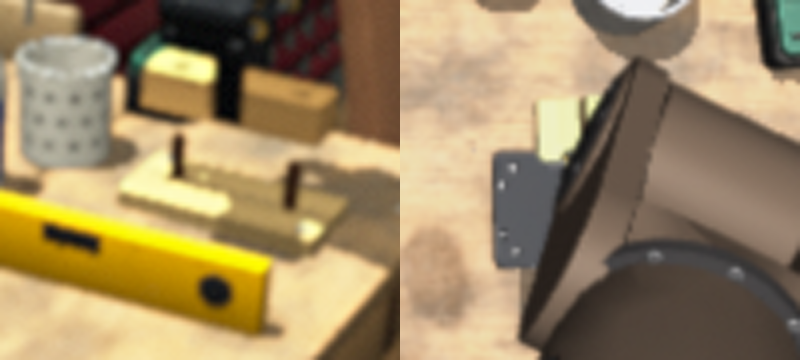

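The scene crop shows both dowel tips (about 178, 138 and 291, 163) centred beneath the visible rail ends. All views agree on the dowel midpoint to within about 2 mm, so I'll lower to the final height.

```bash
python3 -m inch '[[[0,0,0.07],0,1],[[0,0,0.1],0,1],[[0,0,0.07],0,1],[[0,0,0.03],0,1],[[0,0,0],0,1],[[0,0,0],0,1],[[0,0,0],0,1],[[0,0,0],0,1],[[0,0,0],0,1],[[0,0,0],0,1]]'
python3 - <<'E'
from look import *
p=eyes.read_camera("scene");o=p["pixels"][:,:,::-1]
E=np.array(p["extrinsics"])
im=cv2.resize(o[140:230,260:360],(800,600) and (660,594),interpolation=cv2.INTER_CUBIC)
for s in(-1,1):   # dowel tip and hole mouth predicted from TCP
    for z in(58,70):
        c=E[:3,:3]@np.array([505+s*50,-170.5+s*1.4,z])+E[:3,3]
        u,v=c[0]/c[2]*p["fx"]+p["cx"],c[1]/c[2]*p["fy"]+p["cy"]
        cv2.circle(im,(int((u-260+.5)*6.6),int((v-140+.5)*6.6)),3,(255,0,255) if z==58 else (0,255,0),-1)
cv2.imwrite("pics/g.png",im)
go(504.5,-170.5,75,1.6)
E
```

```text
t: 13.6
eef_pos: [504.3, -170.6, 74.7]
tcp_rot: [3.141, -0.0, 0.028]
ft_force: [0.2, 0.2, -2.4]
opening: 0.421
grip_force: 30.0
t 13.65 pos [ 504.4 -170.6   74.7] rpy deg [ 1.7999e+02 -1.0000e-02  1.5900e+00] | shift now [ 0.002 -0.002 -0.005] after turn [ 0.002 -0.002 -0.005] turn -0.001
```

View pics/g.png

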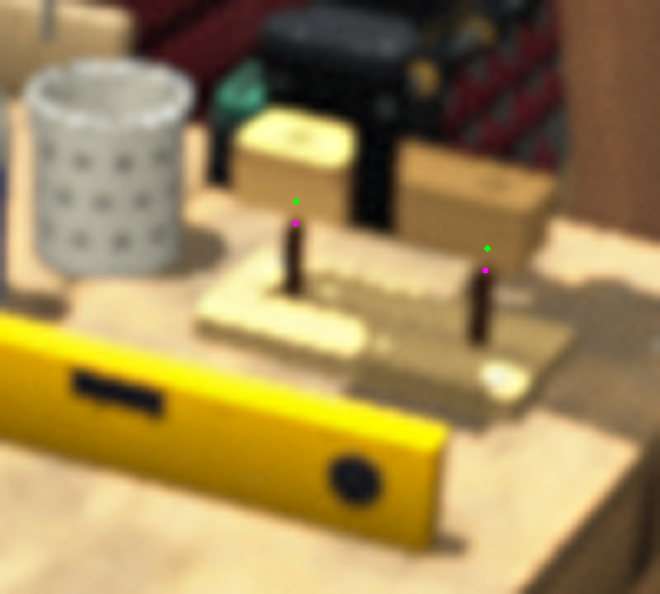

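The predicted dowel tips (magenta) sit on the real ones, at (295, 222) and (484, 270). The rail is centred over them with a clear air gap, so I'm handing in.

```bash
python3 -c "
from cell import env
print(env.job_done())"
```

```text
the job is handed in; nothing more can be done
None
```

The rail is held still and level over the dowels, with both holes lined up and about 12 mm of air above the tips. I carried it over the spirit level and handed the job in at about 14 s; the hand-in returned no pass/fail verdict.

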